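# Set and lock the suction regulator of the picture table

## Robot

A 7-joint arm with a two-finger parallel gripper is mounted at the origin on the work surface. World frame = base frame: x ahead of the robot, y to its left, z up, the work surface at z = 0. Lengths are in m, angles in rad, forces in N, time in s.
With the tool pointing down it reaches from about 0.4 to 0.85 m from the base axis. Payload 4.5 kg.
Tool frame: the origin (TCP) lies midway between the tips of the shut fingers; the grasp point (between the pads) lies 19 mm behind it; y points along the fingers, x is the direction in which the jaws open and shut, and the axes are right-handed (so a half turn about y gives the same grasp; the last joint's range is limited). The gripper opens to 85 mm and grips with 20 to 120 N. Pads are 22 mm wide; open, the fingers measure 114 mm over their backs; the gripper's body (76 mm by 85 mm) begins 54 mm behind the grasp point. The pads swing forward as they close: fully open they stand 13 mm farther back than shut.
Start: joints at [-1.296, 0.689, -0.195, 1.565, 0.157, 0.902, -0.215], TCP at [0.149, 0.607, 0.231] pointing down, gripper open.
Joint ranges: [-3.01, 3.01], [-0.46, 2.08], [-1.47, 1.51], [0.13, 2.56], [-1, 4.14], [0.04, 2.09], [-2.66, 2.66]. Speed limits (rad/s): [2.57, 2.57, 3.14, 3.14, 3.14, 3.14, 3.14].

## Interface

Orientations are given as a unit quaternion [w, x, y, z].
In Python, from plant import telemetry, optics, r, spotter gives the robot as it stands.
- The arm moves only by the tool drive_tool, never from a script. Its argument "rows" is a list of rows, each an object with "jaw": the opening in per cent of the stroke, from 0 (shut) to 100 (fully open); "slide": the shift along the world's x, y, z in mm, a list of three; "twist": the turn about the world's z in degrees. A call has 1 to 12 rows; each row is the pose to reach, as a shift and turn from the pose measured when the call began; what a row does not reach only later rows make up. A row lasts 1/12 s, in which the tool goes at most 41.7 mm and 7.16 degrees, less where a joint would pass 70% of its speed; a pose out of reach is approached as far as the arm can. A call with a gripper value outside its range is refused whole. The fingers move at their own pace and stop on an object; "force" is the grip in N (left out, the last holds). Time passes only in rows, so rows that repeat a pose let the fingers close. It gives the time, the measured TCP pose, the force and the opening at its end, in the units of the state.
- telemetry.get_state(): the state, without advancing time (a new reading comes with each control period).
- optics.snapshot(name): name is "side" or "top"; returns a dict with "pixels" (420x560x3 uint8, red, green, blue), "K" (3x3 intrinsics, pixels), "k1" (the pictures are not rectified: a ray, as slopes to the right and down, at radius r is drawn at 1 + k1 r^2 times it, then the intrinsics apply), "rvec" (rotation vector, rad) and "tvec" (3), from world to camera coordinates, as OpenCV has them. Camera axes: x right, y down, z forward; pixel columns grow to the right and rows downward; lengths in m; the calibration is good to about 2 mm. A picture is of the moment at which its call begins. There is no depth.
- r.finish_job(): hands the job in, once; it reports no verdict.
Trained networks look in the newest picture that a camera, given by its name, has taken for a name from the list of things; names that differ only in an ending like _2 or _b are one class to them, and where a whole thing is asked for, a point or a joint stands for the part that bears it (a point fixed in the world has none). Each returns a list of dicts, best first, with "confidence" (0 to 1); they miss things now and then, are a little off and sometimes report something else, mostly with a low value. They report only what shows in the picture. A call takes as long as a camera call. They do not tell look-alikes from the thing itself.
- spotter.search_frame(query, camera): "pixel" ([column, row] in pixels, amid what is visible of it).
- spotter.masks_of(query, camera): "region" (420x560 bool, what is visible of it) and "pixel" ([column, row] in pixels, amid what is visible of it).
- spotter.pinpoint(query, camera): "pixel" ([column, row] in pixels: a listed point, or the origin of a listed thing).
The state is a dict: "clock": time; "joints": joint angles; "dq": joint speeds; "joint_torque": joint torques, N m; "tcp_pos": TCP position; "orientation": TCP orientation; "ft_force": force on the tool from outside, world axes, zero at the start; "torque": the same for the moment, N m; "opening": finger opening in m.
Only numpy, scipy, OpenCV 4.12 (cv2) and the standard library are available. Lean on these libraries where they do the work, as an engineer would, in place of code of your own. Each camera call takes 0.05 s, during which the arm holds its last target.

## Task

Set the suction regulator: turn the black bar knob clockwise until its white pointer stands on the red mark, and let go of it. Then swing the steel lock ring beneath it clockwise by its orange peg until it is firmly hand-tight without forcing it, and let go; the pointer must still stand on the red mark, and the things around the regulator must stay where they are.

Things in the scene. Friction and masses are not known exactly. Their poses are not given: they have to be found in the camera images.
- dial: Middle of the dark dial face, 45 mm above the table, on the upright axis shared by knob and lock ring. Regulator bolted down: foot plate 130 x 130 x 10 mm, blue drum 110 mm across. A hidden sprung clamp shoe inside stops the ring after 0.4 to 1.5 rad of tightening (different every time); from there resistance climbs by 3 N m per rad (0.6 N per mm at the peg).
- lock_ring: Steel lock ring, 72 mm across, 12 mm high, on the dial face around the axis, under the knob. Origin on the axis at its underside (45.5 mm above the table); x points out along its one radial lever (12 mm wide, 6 mm thick), which carries the orange peg. Starts loose; clockwise from above tightens. It stays where it is left (eases back up to 0.15 rad if turned hard) and does not turn the knob.
- peg (a point): Middle of the lever's upright, freely spinning orange peg, 74 mm above the table, 70 mm from the axis: 14 mm diameter, 40 mm high (53 to 93), outside the drum, robot's side. Pinch it from above, or push it. Sideways force at the peg: about 5 N to turn the loose ring (drag 0.36 N m); firmly hand-tight is 9 to 13 N; below 8 N it is still loose; above 16 N the shoe is strained and spoilt.
- pointer_tip (a point): Outer end of the knob's white pointer, 42 mm from the axis, 68 mm above the table. The direction from the axis to this point is the knob's setting. At the start it lies 0.5 to 1.5 rad anticlockwise (seen from above) of the red mark.
- mark_tip (a point): Middle of the inner edge of the red mark on the dial face, 42 mm from the axis, 46 mm above the table. The mark is a red patch 10 mm wide and 13 mm long (radially). The pointer is set when its tip is right above this edge, within half the mark's width.
- jar_center (a point): Bystander: glass jar of cotton swabs, 64 mm across, 85 mm high with swabs to 130 mm; its middle, 42 mm up. Leave alone.
- tape_center (a point): Bystander: black and yellow tape measure, 70 x 35 x 60 mm; its middle. Leave alone.
- tub: Bystander: open orange tub, 84 mm across and 55 mm high; origin under its middle. Leave alone.
- flask_center (a point): Bystander: clear plastic bottle with a blue cap, 60 mm across and 160 mm high; its middle. Leave alone.
- knob: Black knob on the axis above the lock ring: skirt 52 mm across with a white pointer, a bar on top. Origin on the axis, 59 mm above the table; x points along bar and pointer. Turns easily (0.05 N m) and stays where it is left.
- knob_grip (a point): Middle of the black bar on top of the knob, on the axis, about 97 mm above the table: the bar is 42 mm long, 14 mm thick and 30 mm high (82 to 111 mm above the table), and lies along the pointer's direction. Grip it across its thickness from above.
Things that resemble listed ones, but are neither listed nor needed, are in the scene too. Of the things that look like the part that bears lock_ring, the larger one is meant.

How it is judged:
On the way, in this order (a step that is already met when the one before it is completed fails the run):
1. the knob's pointer stands on the red mark and the knob has been let go (horizontal distance between pointer_tip and mark_tip below 0.005 m and contact force between knob and the fingers below 0.1 N), for 0.2 s.
2. the lock ring is firmly tight (contact force between lock_ring and dial above 6 N), for 0.2 s.
At the end, for the whole second after the job is handed in: The pointer's tip is within 5 mm (horizontally) of the middle of the red mark's inner edge; the lock ring, let go, presses on its clamp shoe (inside the dial) with over 6 N (about 8 N at the peg to reach); jar, tape measure, tub and bottle are within 25 mm of where they stood (horizontal distance between pointer_tip and mark_tip below 0.005 m and contact force between lock_ring and dial above 6 N and distance of each of jar_center, tape_center, tub, flask_center from where it was at the start of the episode below 0.025 m); the robot touches nothing.
It fails at once if the lock ring is forced: it presses on its clamp shoe with more than 30 N (about 17 N at the peg) (contact force between lock_ring and dial above 30 N).
It fails at once if a bystander is moved by more than 25 mm (distance of any of jar_center, tape_center, tub, flask_center from where it was at the start of the episode above 0.025 m).
It also fails if it takes over 61 s, if anything falls off the work surface, if the arm or the gripper's body presses on something with over 40 N, if the wrist force passes 120 N, or if a joint passes its speed limit or range.

## Working session

There is one attempt and no reset: what is moved stays moved. The work goes in short steps, Python scripts to look and compute and a tool call to move; the robot and the scene stay as the last step left them, time stands still between calls to the robot, and variables do not carry over. Pictures are saved under pics/ and viewed, and the job is handed in when it is done.

Besides the shell and the picture viewer there is one more tool, called as name(argument=value, ...) on one line, values as JSON. drive_tool: Moves the arm, as the interface text tells. Its arguments: {"type":"object","properties":{"rows":{"type":"array"},"force":{"type":"number"}},"required":["rows"]}

```bash
ls; mkdir -p pics
cat > h.py <<'E'
import numpy as np, cv2
from plant import telemetry, optics, r, spotter
def snap(n,f=None):
    s=optics.snapshot(n)
    if f: cv2.imwrite('pics/'+f,s['pixels'][:,:,::-1])
    return s
def ray(s,px):
    K=np.array(s['K'],float);k1=s['k1']
    d=np.array([(px[0]-K[0,2])/K[0,0],(px[1]-K[1,2])/K[1,1]])
    u=d.copy()
    for _ in range(30): u=d/(1+k1*(u@u))
    R=cv2.Rodrigues(np.array(s['rvec'],float))[0];t=np.array(s['tvec'],float).ravel()
    return -R.T@t, R.T@np.array([u[0],u[1],1.])
def atz(s,px,z):
    c,d=ray(s,px); return c+d*(z-c[2])/d[2]
def proj(s,P):
    R=cv2.Rodrigues(np.array(s['rvec'],float))[0];t=np.array(s['tvec'],float).ravel()
    p=R@np.array(P,float)+t;u=p[:2]/p[2];u=u*(1+s['k1']*(u@u));K=np.array(s['K'],float)
    return np.array([K[0,0]*u[0]+K[0,2],K[1,1]*u[1]+K[1,2]])
E
python3 - <<'E'
from h import *
st=telemetry.get_state();print({k:np.round(v,3) for k,v in st.items()})
Z=dict(dial=.045,lock_ring=.0455,peg=.074,pointer_tip=.068,mark_tip=.046,jar_center=.042,tape_center=.03,tub=0,flask_center=.08,knob=.059,knob_grip=.097)
for c in('top','side'):
    s=snap(c,c+'0.png'); print(c,np.round(ray(s,(280,210))[0],3))
    for q,z in Z.items():
        for d in spotter.pinpoint(q,c)[:3]: print(q,np.round(d['pixel'],1),round(d['confidence'],2),np.round(atz(s,d['pixel'],z),3))
E
```

```text
pics
{'clock': np.float64(0.0), 'joints': array([-1.296,  0.69 , -0.195,  1.566,  0.157,  0.902, -0.215]), 'dq': array([-0.001, -0.   , -0.   ,  0.   ,  0.001,  0.001,  0.001]), 'joint_torque': array([ 0.0000e+00, -5.3961e+01, -1.2660e+00, -1.5855e+01,  9.0000e-03,
        9.0000e-03, -0.0000e+00]), 'tcp_pos': array([0.149, 0.606, 0.23 ]), 'orientation': array([-0.556,  0.557,  0.436, -0.437]), 'ft_force': array([-0.499, -0.114,  0.133]), 'torque': array([ 0.025,  0.002, -0.001]), 'opening': np.float64(0.085)}
top [ 0.449 -0.028  1.008]
dial [142.6 176.4] 0.58 [0.682 0.346 0.045]
lock_ring [209.1 199.3] 0.67 [0.624 0.174 0.045]
lock_ring [281.1 203.7] 0.66 [ 0.614 -0.004  0.045]
pointer_tip [269.3 189.9] 0.89 [0.644 0.024 0.068]
pointer_tip [208.1 190.6] 0.69 [0.642 0.173 0.068]
mark_tip [284.3 190.7] 0.41 [ 0.646 -0.011  0.046]
jar_center [415.2 185.5] 0.69 [ 0.662 -0.334  0.042]
tape_center [419.7 257.9] 0.86 [ 0.485 -0.342  0.03 ]
tape_center [267.1 188.3] 0.49 [0.656 0.032 0.03 ]
tub [148.3 251.3] 0.57 [0.497 0.336 0.   ]
tub [279.2 201.8] 0.34 [0.627 0.002 0.   ]
flask_center [1
[... 327 characters left out ...]
0.77 [0.618 0.179 0.045]
peg [282.2 208.4] 0.6 [ 0.578 -0.065  0.074]
peg [258.2 280.2] 0.51 [0.596 0.157 0.074]
pointer_tip [233.6 291.7] 0.7 [0.636 0.187 0.068]
pointer_tip [244.  233.1] 0.63 [0.647 0.023 0.068]
jar_center [264.7 156.2] 0.58 [ 0.656 -0.328  0.042]
tape_center [326.6 164.1] 0.8 [ 0.488 -0.334  0.03 ]
tub [303.9 396.7] 0.66 [0.491 0.339 0.   ]
tub [258.6 227.8] 0.16 [ 0.633 -0.078  0.   ]
flask_center [196.7 354.8] 0.65 [0.665 0.337 0.08 ]
knob [245.6 300.3] 0.82 [0.613 0.196 0.059]
knob [261.1 232.2] 0.64 [0.614 0.005 0.059]
knob_grip [260.2 216.6] 0.95 [ 0.617 -0.001  0.097]
knob_grip [242.5 289.5] 0.7 [0.616 0.205 0.097]
knob_grip [284.3 209.1] 0.54 [ 0.57  -0.034  0.097]
```

Run:
```python
import cv2
t=cv2.imread('pics/top0.png');s=cv2.imread('pics/side0.png')
a=cv2.resize(t[150:250,170:330],None,fx=5,fy=5,interpolation=cv2.INTER_CUBIC)
b=cv2.resize(s[165:345,190:330],None,fx=3.3,fy=3.3,interpolation=cv2.INTER_CUBIC)
cv2.imwrite('pics/ct0.png',a);cv2.imwrite('pics/cs0.png',b)
```

```text
(no output)
```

View pics/ct0.png

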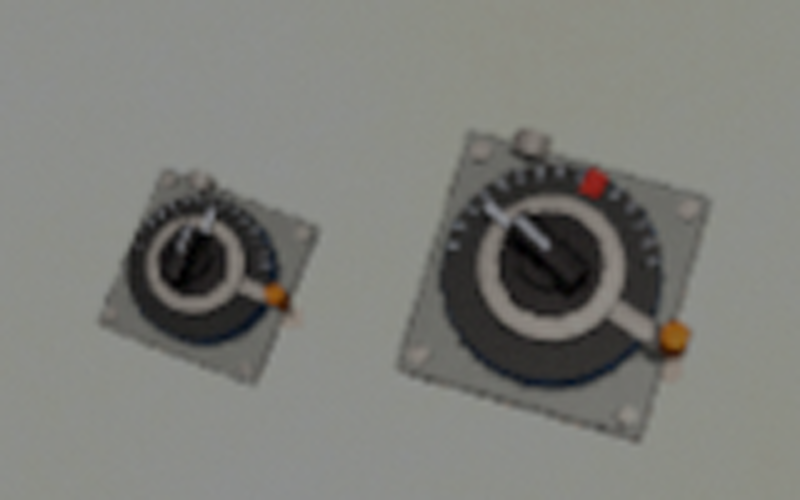

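View pics/cs0.png

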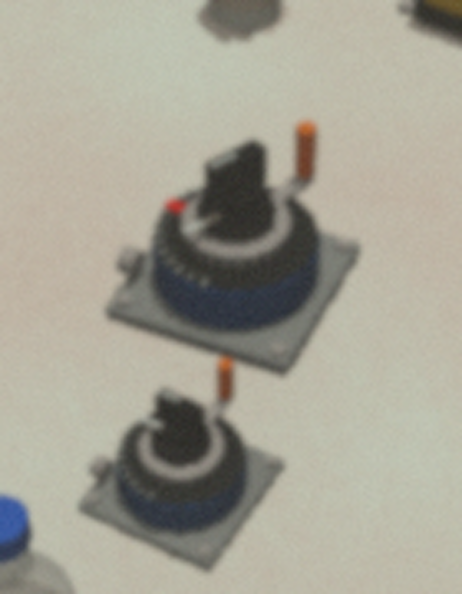

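View pics/side0.png

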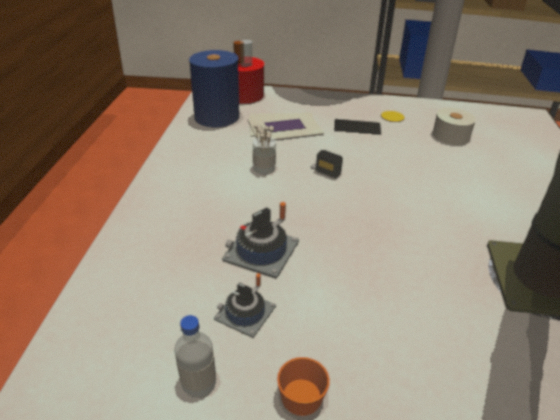

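View pics/top0.png

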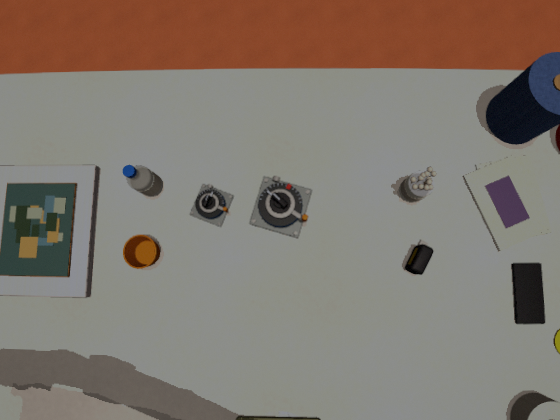

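The larger regulator is at top px (280,202) and side px (261,230). It has the only red mark, at top px (288,187). The look-alike at top (208,203) / side (244,300) is visibly smaller. The pointer tip is at about (268,191) and the peg top at about (305,217). Next I'll refine the geometry.

```bash
cat >> h.py <<'E'
def avg(n,k=4):
    s=None;a=0
    for _ in range(k):
        s=optics.snapshot(n);a=a+s['pixels'].astype(float)
    s['avg']=a/k;return s
def blob(im,kind,box):
    x0,y0,x1,y1=box;p=im[y0:y1,x0:x1];R,G,B=p[...,0],p[...,1],p[...,2]
    if kind=='red': w=np.clip(R-1.0*np.maximum(G,B)-30,0,None)*(G<B*1.35+12)
    if kind=='orange': w=np.clip(R-B-35,0,None)*(G>B*1.15)
    yy,xx=np.mgrid[y0:y1,x0:x1];return np.array([(w*xx).sum(),(w*yy).sum()])/w.sum(),(w>0).sum()
E
python3 - <<'E'
from h import *
from scipy.spatial.transform import Rotation as Ro
st=telemetry.get_state();q=st['orientation'];print(Ro.from_quat([q[1],q[2],q[3],q[0]]).as_matrix().round(3))
S={}
for c,b in(('top',(250,175,315,235)),('side',(225,190,305,275))):
    s=avg(c);S[c]=s;cv2.imwrite(f'pics/avg_{c}.png',s['avg'][:,:,::-1])
    im=s['avg']
    for x0 in('red','orange'): print(c,x0,blob(im,x0,b))
t=S['top'];s=S['side']
np.savez('cal.npz',**{c+k:np.array(S[c][k],float) for c in S for k in('K','k1','rvec','tvec')})
# triangulate knob_grip
def tri(a,b):
    A=[];y=[]
    for (c,d) in(a,b):
        d=d/np.linalg.norm(d);P=np.eye(3)-np.outer(d,d);A.append(P);y.append(P@c)
    return np.linalg.lstsq(np.vstack(A),np.hstack(y),rcond=None)[0]
print('grip',tri(ray(t,(277.6,200)),ray(s,(260.2,216.6))))
print('knob',tri(ray(t,(281.1,202.8)),ray(s,(261.1,232.2))))
print('ptr',tri(ray(t,(269.3,189.9)),ray(s,(244,233.1))))
for x0 in('red',):
    pt=blob(t['avg'],x0,(250,175,315,235))[0];ps=blob(s['avg'],x0,(225,190,275,250))[0]
    print(x0,pt,ps,atz(t,pt,.046),atz(s,ps,.046))
pt=blob(t['avg'],'orange',(290,205,315,235))[0];print('peg top',pt,atz(t,pt,.093))
E
python3 - <<'E'
import cv2
t=cv2.imread('pics/avg_top.png');s=cv2.imread('pics/avg_side.png')
cv2.imwrite('pics/c1.png',cv2.resize(t[172:242,240:320],None,fx=9,fy=8.5,interpolation=cv2.INTER_CUBIC))
cv2.imwrite('pics/c2.png',cv2.resize(s[190:280,220:310],None,fx=6.5,fy=6.5,interpolation=cv2.INTER_CUBIC))
E
```

```text
[[ 0.238  0.    -0.971]
 [ 0.971  0.     0.238]
 [ 0.    -1.     0.   ]]
top red (array([288.40422379, 186.4975917 ]), np.int64(30))
top orange (array([298.71926719, 206.09938933]), np.int64(49))
side red (array([258.68320267, 221.94023904]), np.int64(95))
side orange (array([279.41258314, 215.05832887]), np.int64(112))
grip [0.61476413 0.00298461 0.09979326]
knob [ 0.61529717 -0.00399834  0.05153973]
ptr [0.64535033 0.02428982 0.06869187]
red [288.40422379 186.4975917 ] [242.76683938 226.93849966] [ 0.65703235 -0.02149305  0.046     ] [ 0.65883086 -0.02180432  0.046     ]
peg top [304.33597162 216.85289301] [ 0.57531964 -0.05908561  0.093     ][ WARN:0@3.112] global loadsave.cpp:1063 imwrite_ Unsupported depth image for selected encoder is fallbacked to CV_8U.
```

View pics/c1.png

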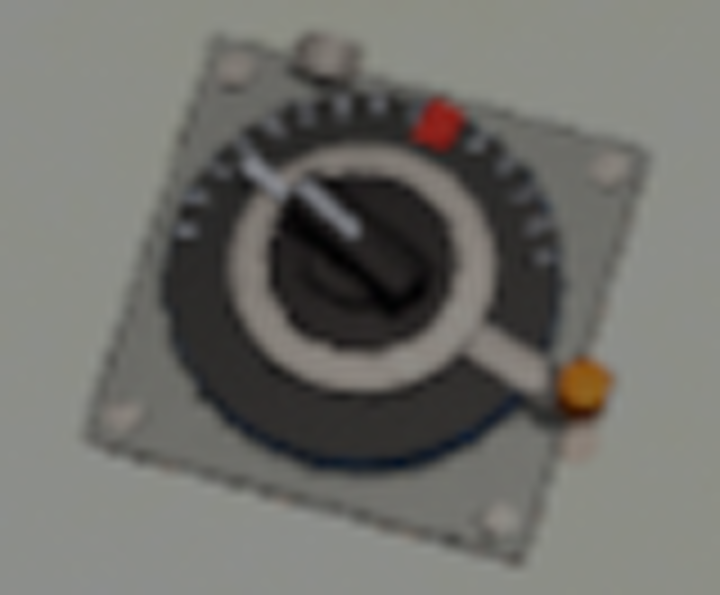

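View pics/c2.png

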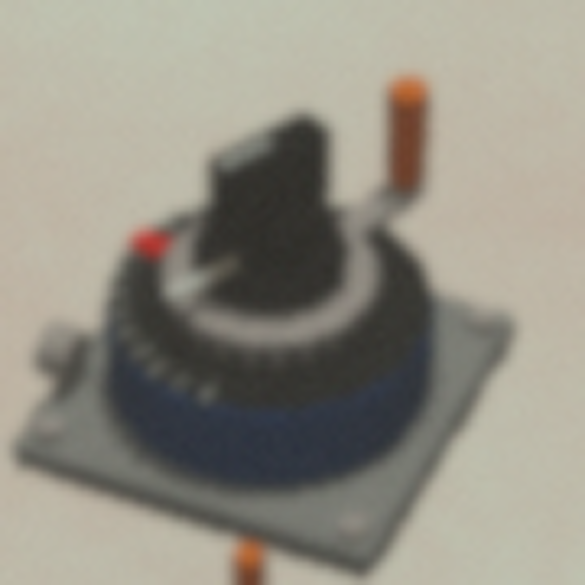

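Run:
```python
from h import *
z=np.load('cal.npz');t={k:z['top'+k] for k in('K','k1','rvec','tvec')};t['k1']=float(t['k1'])
s={k:z['side'+k] for k in('K','k1','rvec','tvec')};s['k1']=float(s['k1'])
f=lambda a,b:(240+(a+.5)/9-.5,172+(b+.5)/8.5-.5)
g=lambda a,b:(220+(a+.5)/6.5-.5,190+(b+.5)/6.5-.5)
print('ring c',atz(t,f(362.5,267.5),.0575))
cs=[atz(t,f(*c),.010) for c in((213,37),(650,147),(523,563),(90,437))];print('plate',np.mean(cs,0))
print('dial', atz(t,f(362.5,281),.045))
A=atz(t,f(362.5,267.5),.0575)
p=atz(t,f(247,160),.068);m=np.array([.657,-.0215]);pg=np.array([.5753,-.0591])
m2=atz(t,f(433,147),.046); print('m2',m2)
# side: peg top, pointer tip
print('peg side',atz(s,g(408,90),.093),'ptr side',atz(s,g(180,292),.068))
print('bar top top', atz(t,f((305+425)/2-10,(185+290)/2-8),.111))
for A in(A,np.mean(cs,0)):
  for n,q in(('ptr',p),('mark',m),('mark in',m2),('peg',pg)):
    d=np.array(q)[:2]-A[:2];print(n,q,np.hypot(*d),np.arctan2(d[1],d[0]))
```

```text
ring c [ 0.61363597 -0.00108711  0.0575    ]
plate [ 0.61384612 -0.00154659  0.01      ]
dial [ 0.61185253 -0.00077259  0.045     ]
m2 [ 0.65110748 -0.01971439  0.046     ]
peg side [ 0.57692222 -0.05817417  0.093     ] ptr side [0.63972254 0.0265079  0.068     ]
bar top top [ 6.14740116e-01 -5.87513874e-04  1.11000000e-01]
ptr [0.64255427 0.02979697 0.068     ] 0.04230950773415983 0.8182576688622123
mark [ 0.657  -0.0215] 0.047928330830920365 -0.4399613618132403
mark in [ 0.65110748 -0.01971439  0.046     ] 0.041846020364170095 -0.4613290997618006
peg [ 0.5753 -0.0591] 0.0695351894316547 -2.1547390466890297
ptr [0.64255427 0.02979697 0.068     ] 0.04250384691948451 0.8292557884591978
mark [ 0.657  -0.0215] 0.047543619056185024 -0.4330997409043564
mark in [ 0.65110748 -0.01971439  0.046     ] 0.041454526309992495 -0.45366024677667727
peg [ 0.5753 -0.0591] 0.06926902828074577 -2.1609272291794643
```

Axis is about (0.614, -0.001), pointer +47° and mark -26°, so the turn needed is about -73°. I'm moving above the knob with the jaws across the bar.

drive_tool(rows=[{"jaw": 50, "slide": [232, -303, 0], "twist": 61}, {"jaw": 50, "slide": [232, -303, 0], "twist": 61}, {"jaw": 50, "slide": [232, -303, 0], "twist": 61}, {"jaw": 50, "slide": [232, -303, 0], "twist": 61}, {"jaw": 50, "slide": [232, -303, 0], "twist": 61}, {"jaw": 50, "slide": [232, -303, 0], "twist": 61}, {"jaw": 50, "slide": [232, -303, 0], "twist": 61}, {"jaw": 50, "slide": [232, -303, 0], "twist": 61}, {"jaw": 50, "slide": [232, -303, 0], "twist": 61}, {"jaw": 50, "slide": [232, -303, 0], "twist": 61}, {"jaw": 50, "slide": [232, -303, 0], "twist": 61}, {"jaw": 50, "slide": [232, -303, 0], "twist": 61}], force=25)

```text
clock: 2.6
tcp_pos: [0.3812, 0.3042, 0.2315]
orientation: [-0.259, 0.259, 0.658, -0.658]
ft_force: [-0.8, 0.8, -0.4]
opening: 0.0428
```

drive_tool(rows=[{"jaw": 50, "slide": [233, -305, -80], "twist": 0}, {"jaw": 50, "slide": [233, -305, -80], "twist": 0}, {"jaw": 50, "slide": [233, -305, -80], "twist": 0}, {"jaw": 50, "slide": [233, -305, -80], "twist": 0}, {"jaw": 50, "slide": [233, -305, -80], "twist": 0}, {"jaw": 50, "slide": [233, -305, -80], "twist": 0}, {"jaw": 50, "slide": [233, -305, -80], "twist": 0}, {"jaw": 50, "slide": [233, -305, -80], "twist": 0}, {"jaw": 50, "slide": [233, -305, -80], "twist": 0}, {"jaw": 50, "slide": [233, -305, -80], "twist": 0}, {"jaw": 50, "slide": [233, -305, -80], "twist": 0}, {"jaw": 50, "slide": [233, -305, -80], "twist": 0}])

```text
clock: 3.6
tcp_pos: [0.6145, 0.0011, 0.1511]
orientation: [-0.259, 0.258, 0.659, -0.657]
ft_force: [0.2, 0.7, -0.7]
opening: 0.0425
```

```bash
cat > look.py <<'E'
import sys
from h import *
from scipy.spatial.transform import Rotation as Ro
n=sys.argv[1]
st=telemetry.get_state();q=st['orientation'];M=Ro.from_quat([q[1],q[2],q[3],q[0]]).as_matrix()
print(np.round(st['tcp_pos'],4),'tilt',M[:,1].round(3),'jaw ang',np.degrees(np.arctan2(M[1,0],M[0,0])).round(1),'F',st['ft_force'].round(2),'T',st['torque'].round(2),'q7',st['joints'].round(2),'t',st['clock'])
a=avg('top',2)['avg'][:,:,::-1].clip(0,255).astype(np.uint8);b=avg('side',2)['avg'][:,:,::-1].clip(0,255).astype(np.uint8)
cv2.imwrite(f'pics/{n}_raw.png',np.vstack([a,b]))
x=cv2.resize(a[167:247,235:325],(450,400),interpolation=cv2.INTER_CUBIC);y=cv2.resize(b[185:275,215:305],(345,400)[:0] or (345,345),interpolation=cv2.INTER_CUBIC)
y=cv2.copyMakeBorder(y,0,55,0,0,cv2.BORDER_CONSTANT)
cv2.imwrite(f'pics/{n}.png',np.hstack([x,y]))
E
python3 look.py l1
```

```text
[0.6145 0.0011 0.1511] tilt [-0.     0.003 -1.   ] jaw ang 137.1 F [ 0.23  0.72 -0.72] T [ 0.06 -0.01 -0.02] q7 [ 0.22  0.82 -0.54  1.66  0.54  0.81  1.84] t 3.6
```

View pics/l1.png

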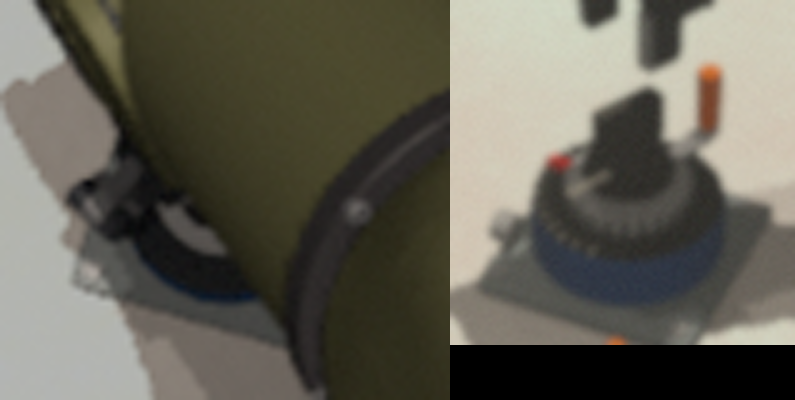

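The side view shows the fingers straddling the bar, which is at crop (628,130). I'll descend and grip.

drive_tool(rows=[{"jaw": 50, "slide": [0, -2, -30], "twist": 0}, {"jaw": 50, "slide": [0, -2, -50], "twist": 0}, {"jaw": 50, "slide": [0, -2, -62], "twist": 0}, {"jaw": 50, "slide": [0, -2, -62], "twist": 0}, {"jaw": 10, "slide": [0, -2, -62], "twist": 0}, {"jaw": 10, "slide": [0, -2, -62], "twist": 0}, {"jaw": 10, "slide": [0, -2, -62], "twist": 0}, {"jaw": 10, "slide": [0, -2, -62], "twist": 0}, {"jaw": 10, "slide": [0, -2, -62], "twist": 0}, {"jaw": 10, "slide": [0, -2, -62], "twist": 0}], force=25)

```text
clock: 4.63
tcp_pos: [0.6158, 0.0001, 0.0917]
orientation: [-0.256, 0.259, 0.66, -0.657]
ft_force: [2.9, -2.3, 5.6]
opening: 0.0136
```

drive_tool(rows=[{"jaw": 10, "slide": [0, 0, 0], "twist": -6}, {"jaw": 10, "slide": [0, 0, 0], "twist": -12}, {"jaw": 10, "slide": [0, 0, 0], "twist": -18}, {"jaw": 10, "slide": [0, 0, 0], "twist": -24}, {"jaw": 10, "slide": [0, 0, 0], "twist": -30}, {"jaw": 10, "slide": [0, 0, 0], "twist": -36}, {"jaw": 10, "slide": [0, 0, 0], "twist": -42}, {"jaw": 10, "slide": [0, 0, 0], "twist": -48}, {"jaw": 10, "slide": [0, 0, 0], "twist": -54}, {"jaw": 10, "slide": [0, 0, 0], "twist": -60}, {"jaw": 10, "slide": [0, 0, 0], "twist": -60}, {"jaw": 10, "slide": [0, 0, 0], "twist": -60}])

```text
clock: 5.63
tcp_pos: [0.6164, -0.0014, 0.0917]
orientation: [-0.55, 0.555, 0.442, -0.441]
ft_force: [4.3, -3.6, -1.9]
opening: 0.0132
```

```bash
python3 look.py l2
```

```text
[ 0.6164 -0.0014  0.0917] tilt [ 0.006 -0.005 -1.   ] jaw ang 77.2 F [ 4.32 -3.6  -1.87] T [-0.64 -0.73 -0.07] q7 [ 0.04  0.86 -0.2   1.71  0.29  0.6   1.02] t 5.6333
```

View pics/l2.png

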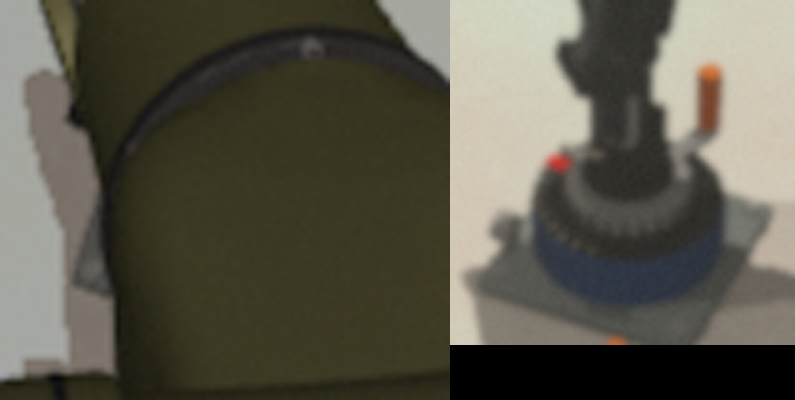

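drive_tool(rows=[{"jaw": 10, "slide": [0, 0, 0], "twist": -5}, {"jaw": 10, "slide": [0, 0, 0], "twist": -10}, {"jaw": 10, "slide": [0, 0, 0], "twist": -13}, {"jaw": 10, "slide": [0, 0, 0], "twist": -13}, {"jaw": 10, "slide": [0, 0, 0], "twist": -13}, {"jaw": 50, "slide": [0, 0, 0], "twist": -13}, {"jaw": 50, "slide": [0, 0, 0], "twist": -13}, {"jaw": 50, "slide": [0, 0, 0], "twist": -13}, {"jaw": 50, "slide": [0, 0, 0], "twist": -13}, {"jaw": 50, "slide": [0, 0, 0], "twist": -13}])

```text
clock: 6.67
tcp_pos: [0.616, -0.001, 0.0916]
orientation: [-0.597, 0.601, 0.376, -0.376]
ft_force: [0.6, -1.0, 0.3]
opening: 0.0425
```

```bash
python3 look.py l3
```

```text
[ 0.616  -0.001   0.0916] tilt [ 0.004 -0.005 -1.   ] jaw ang 64.3 F [ 0.57 -1.03  0.35] T [0.05 0.01 0.01] q7 [ 0.    0.86 -0.14  1.71  0.21  0.59  0.86] t 6.6667
```

View pics/l3.png

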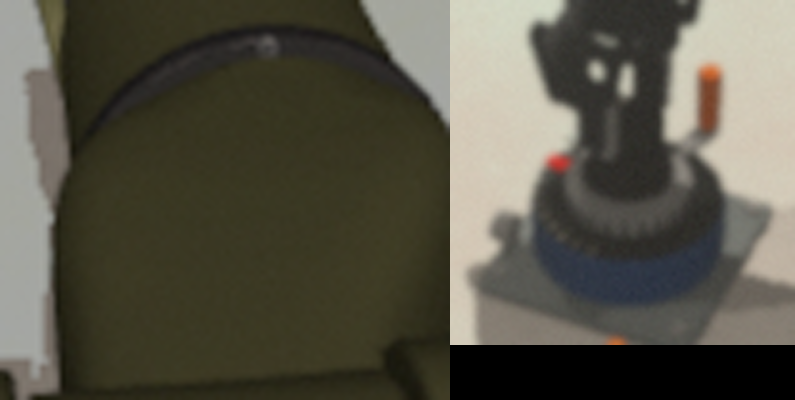

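drive_tool(rows=[{"jaw": 50, "slide": [0, 0, 40], "twist": 0}, {"jaw": 50, "slide": [0, 0, 75], "twist": 0}, {"jaw": 50, "slide": [-20, -30, 80], "twist": 0}, {"jaw": 50, "slide": [-50, -60, 80], "twist": 0}, {"jaw": 50, "slide": [-80, -90, 80], "twist": 0}, {"jaw": 50, "slide": [-110, -120, 80], "twist": 0}, {"jaw": 50, "slide": [-140, -150, 80], "twist": 0}, {"jaw": 50, "slide": [-160, -180, 80], "twist": 0}, {"jaw": 50, "slide": [-160, -180, 80], "twist": 0}, {"jaw": 50, "slide": [-160, -180, 80], "twist": 0}])

```text
clock: 7.7
tcp_pos: [0.4546, -0.184, 0.1719]
orientation: [-0.597, 0.603, 0.374, -0.374]
ft_force: [1.0, 0.6, -0.7]
opening: 0.0433
```

```bash
python3 look.py l4
```

```text
[ 0.4546 -0.184   0.1719] tilt [ 0.003 -0.006 -1.   ] jaw ang 63.9 F [ 0.99  0.59 -0.71] T [ 0.11 -0.07 -0.01] q7 [ 0.41  0.61 -0.2   2.03  0.24  0.52  1.15] t 7.7
```

View pics/l4.png

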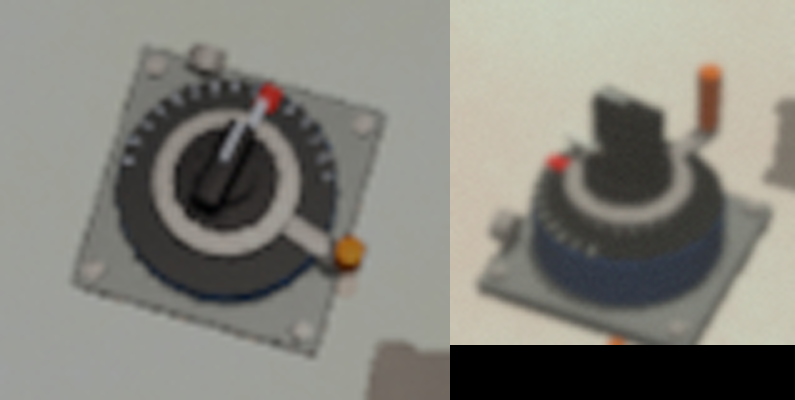

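Run:
```python
from h import *
im=cv2.imread('pics/l4_raw.png');t=snap('top')
c=cv2.resize(im[180:216,264:304],None,fx=16,fy=16,interpolation=cv2.INTER_CUBIC);cv2.imwrite('pics/l4z.png',c)
for a in((.6145,-.001),):
  for ang in(-20,-23,-25.5,-28,-31):
    e=np.array([np.cos(np.radians(ang)),np.sin(np.radians(ang))]);print(ang,proj(t,[*(a+.042*e),.068]),proj(t,[*(a+.02*e),.111]), ((proj(t,[*(a+.042*e),.068])-[264,180]+.5)*16))
print([ (np.round(d['pixel'],1),d['confidence'],atz(t,d['pixel'],.068)) for d in spotter.pinpoint('pointer_tip','top')])
```

```text
-20 [285.80236938 185.80113531] [282.23884992 190.6131574 ] [356.83791004 100.81816503]
-23 [286.65007109 186.1318278 ] [282.66219024 190.77887166] [370.4011374  106.10924477]
-25.5 [287.3423292  186.44043764] [283.00781232 190.93347657] [381.47726722 111.04700226]
-28 [288.02032323 186.77847966] [283.34622537 191.10278444] [392.32517164 116.4556745 ]
-31 [288.81328948 187.22210671] [283.7419034  191.32491514] [405.01263171 123.55370743]
[(array([288.8, 186.2]), 0.84, array([ 0.65301217, -0.02258492,  0.068     ])), (array([210.8, 190.9]), 0.74, array([0.6408542 , 0.16597605, 0.068     ]))]
```

View pics/l4z.png

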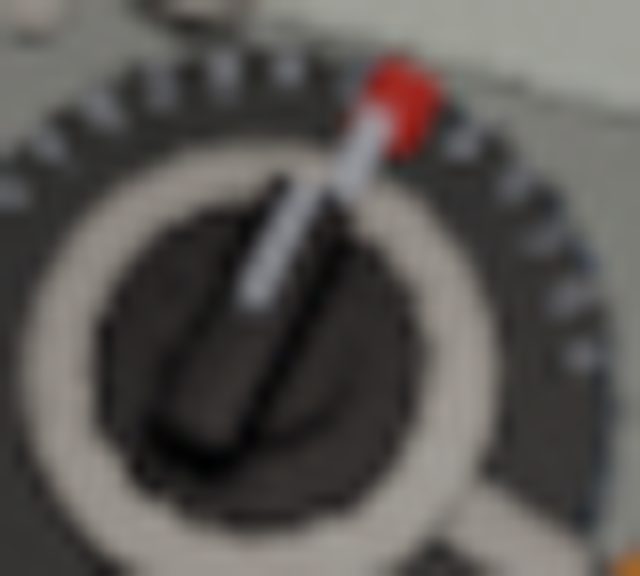

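Pointer tip is at zoom (378,112). Correcting for parallax from z=0.068 puts it at about (378,142), against the inner-edge middle of the mark at about (380,142), so the pointer is set. Next, the peg: about (0.576, -0.060) at angle -123.5°. I'll bring the jaws along its tangent (146.5°).

drive_tool(rows=[{"jaw": 50, "slide": [10, 10, 0], "twist": 7}, {"jaw": 50, "slide": [20, 20, 0], "twist": 14}, {"jaw": 50, "slide": [30, 30, 0], "twist": 21}, {"jaw": 50, "slide": [40, 40, 0], "twist": 28}, {"jaw": 50, "slide": [50, 50, 0], "twist": 35}, {"jaw": 50, "slide": [60, 60, 0], "twist": 42}, {"jaw": 50, "slide": [70, 70, 0], "twist": 49}, {"jaw": 50, "slide": [80, 80, 0], "twist": 56}, {"jaw": 50, "slide": [90, 90, 0], "twist": 63}, {"jaw": 50, "slide": [100, 100, 0], "twist": 70}, {"jaw": 50, "slide": [110, 110, 0], "twist": 77}, {"jaw": 50, "slide": [121, 124, 0], "twist": 82}])

```text
clock: 9.0
tcp_pos: [0.5788, -0.0555, 0.1713]
orientation: [-0.201, 0.204, 0.679, -0.676]
ft_force: [0.1, -0.8, -0.3]
opening: 0.0425
```

drive_tool(rows=[{"jaw": 50, "slide": [0, 0, 0], "twist": 0}, {"jaw": 50, "slide": [0, 0, 0], "twist": 0}])

```text
clock: 9.17
tcp_pos: [0.5791, -0.0538, 0.1711]
orientation: [-0.201, 0.203, 0.68, -0.675]
ft_force: [-0.3, -1.2, 0.0]
opening: 0.0423
```

```bash
python3 look.py l5
```

```text
[ 0.5791 -0.0538  0.1711] tilt [ 0.005  0.005 -1.   ] jaw ang 146.8 F [-0.34 -1.17  0.02] T [ 0.03 -0.03 -0.05] q7 [ 0.36  0.77 -0.61  1.75  0.58  0.81  2.03] t 9.1667
```

View pics/l5.png

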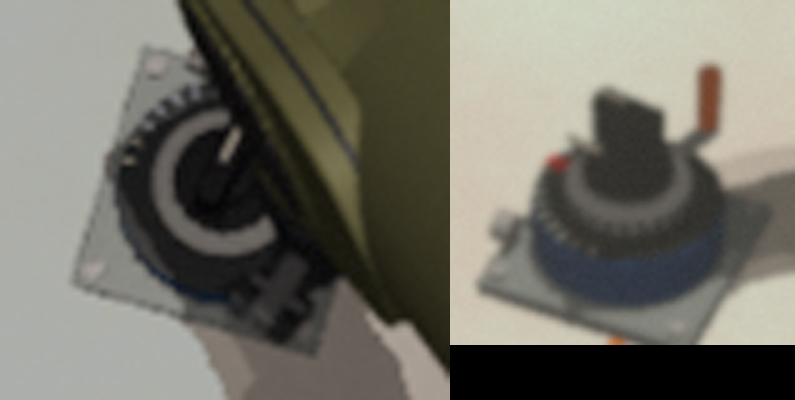

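drive_tool(rows=[{"jaw": 50, "slide": [-3, -6, -20], "twist": 0}, {"jaw": 50, "slide": [-3, -6, -50], "twist": 0}, {"jaw": 50, "slide": [-3, -6, -65], "twist": 0}, {"jaw": 50, "slide": [-3, -6, -65], "twist": 0}])

```text
clock: 9.7
tcp_pos: [0.572, -0.0641, 0.1032]
orientation: [-0.205, 0.203, 0.677, -0.677]
ft_force: [0.3, -0.4, -0.5]
opening: 0.0427
```

```bash
python3 look.py l6
```

```text
[ 0.572  -0.0641  0.1032] tilt [-0.003  0.001 -1.   ] jaw ang 146.5 F [ 0.3  -0.41 -0.5 ] T [-0.02  0.02  0.01] q7 [ 0.34  0.85 -0.54  1.81  0.67  0.67  1.97] t 9.7
```

View pics/l6.png

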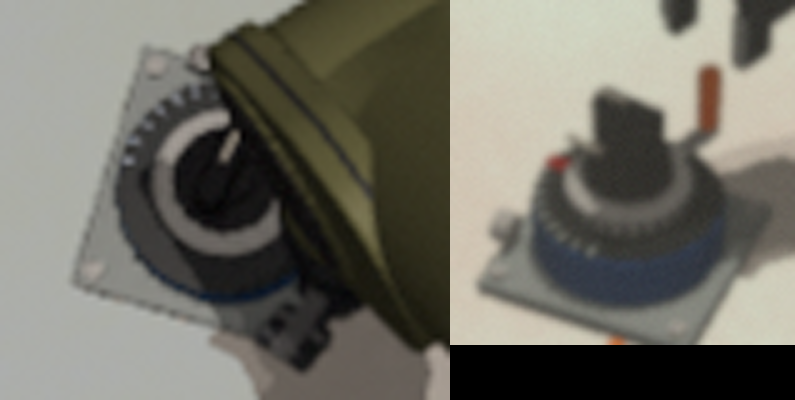

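drive_tool(rows=[{"jaw": 50, "slide": [3, 3, 0], "twist": 0}, {"jaw": 50, "slide": [4, 4, -20], "twist": 0}, {"jaw": 50, "slide": [4, 4, -40], "twist": 0}, {"jaw": 50, "slide": [4, 4, -40], "twist": 0}, {"jaw": 50, "slide": [4, 4, -40], "twist": 0}, {"jaw": 50, "slide": [4, 4, -40], "twist": 0}])

```text
clock: 10.4
tcp_pos: [0.5809, -0.0583, 0.0688]
orientation: [-0.201, 0.206, 0.679, -0.675]
ft_force: [0.0, -1.0, 0.0]
opening: 0.0427
```

```bash
python3 look.py l7
```

```text
[ 0.5809 -0.0583  0.0688] tilt [ 0.008  0.003 -1.   ] jaw ang 146.6 F [ 0.04 -1.02  0.01] T [0.03 0.04 0.03] q7 [ 0.3   0.91 -0.5   1.81  0.71  0.6   1.92] t 10.4
```

View pics/l7.png

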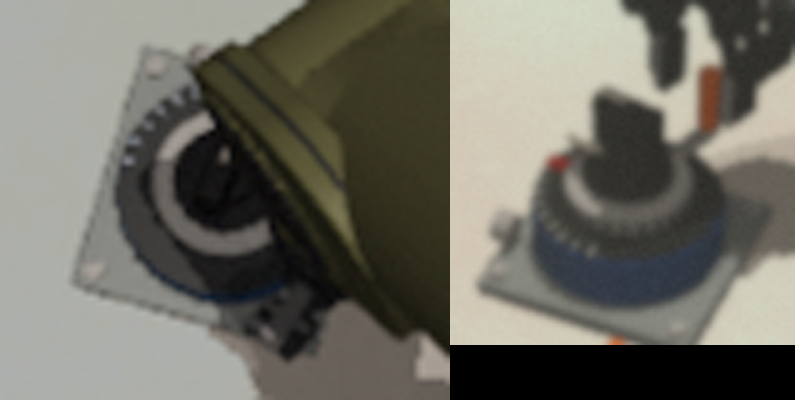

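```bash
cat > rd.py <<'E'
from h import *
from scipy.spatial.transform import Rotation as Ro
import sys
P=[];F=[]
k=int(sys.argv[1]) if len(sys.argv)>1 else 6
for i in range(k):
    st=telemetry.get_state();P.append(st['tcp_pos']);F.append(st['ft_force']);last=st
    if i<k-1: optics.snapshot('side')
P=np.array(P);F=np.array(F);q=st['orientation'];M=Ro.from_quat([q[1],q[2],q[3],q[0]]).as_matrix()
p=P.mean(0);d=p[:2]-[.6150,-.0012];a=np.arctan2(d[1],d[0]);tg=np.array([np.sin(a),-np.cos(a)]);e=d/np.hypot(*d)
print('t',round(st['clock'],2),'P',p.round(4),'sd',P.std(0).round(4),'rad',round(np.hypot(*d),4),'ang',round(np.degrees(a),1),'jaw',np.degrees(np.arctan2(M[1,0],M[0,0])).round(1),'open',round(float(st['opening']),4))
m=F.mean(0);print('F',m.round(2),'sd',F.std(0).round(2),'Fresist',round(-(m[:2]@tg),2),'Frad',round(m[:2]@e,2),'last',(-(F[-3:,:2]@tg)).round(2),'q',st['joints'].round(2))
E
python3 rd.py
```

```text
t 10.85 P [ 0.5803 -0.0587  0.0681] sd [0.0002 0.     0.0003] rad 0.0672 ang -121.1 jaw 146.6 open 0.0429
F [-0.17  0.14  0.2 ] sd [0.3  0.49 0.68] Fresist -0.22 Frad -0.03 last [ 0.43 -0.5  -0.29] q [ 0.3   0.91 -0.5   1.81  0.71  0.6   1.92]
```

drive_tool(rows=[{"jaw": 50, "slide": [-4, -1, -4], "twist": 0}, {"jaw": 50, "slide": [-4, -1, -4], "twist": 0}, {"jaw": 50, "slide": [-4, -1, -4], "twist": 0}, {"jaw": 50, "slide": [-4, -1, -4], "twist": 0}])

```text
clock: 11.18
tcp_pos: [0.5759, -0.0597, 0.0636]
orientation: [-0.202, 0.205, 0.679, -0.676]
ft_force: [0.1, 0.3, 1.1]
opening: 0.0423
```

```bash
python3 look.py l8; python3 rd.py 3
```

```text
[ 0.5759 -0.0597  0.0636] tilt [ 0.006  0.003 -1.   ] jaw ang 146.6 F [0.11 0.31 1.11] T [-0.04 -0.   -0.02] q7 [ 0.3   0.91 -0.49  1.82  0.72  0.59  1.91] t 11.1833
t 11.48 P [ 0.5761 -0.0596  0.0638] sd [0. 0. 0.] rad 0.0702 ang -123.6 jaw 146.6 open 0.0429
F [ 0.48  0.01 -0.15] sd [0.71 0.06 0.15] Fresist 0.39 Frad -0.28 last [ 0.37 -0.3   1.1 ] q [ 0.3   0.91 -0.49  1.82  0.72  0.59  1.91]
```

View pics/l8.png

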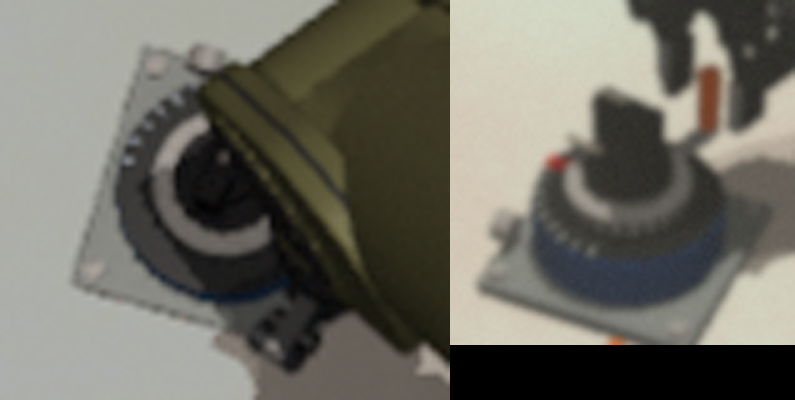

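drive_tool(rows=[{"jaw": 5, "slide": [0, 0, 0], "twist": 0}, {"jaw": 5, "slide": [0, 0, 0], "twist": 0}, {"jaw": 5, "slide": [0, 0, 0], "twist": 0}, {"jaw": 5, "slide": [0, 0, 0], "twist": 0}, {"jaw": 5, "slide": [0, 0, 0], "twist": 0}], force=30)

```text
clock: 11.9
tcp_pos: [0.5764, -0.0598, 0.0639]
orientation: [-0.201, 0.206, 0.679, -0.676]
ft_force: [0.2, -0.4, 0.7]
opening: 0.0133
```

```bash
python3 rd.py 5
```

```text
t 12.1 P [ 0.5764 -0.0598  0.0639] sd [0. 0. 0.] rad 0.0702 ang -123.4 jaw 146.6 open 0.0129
F [ 0.39 -1.17  1.2 ] sd [0.36 0.5  0.66] Fresist 0.97 Frad 0.76 last [0.81 1.69 1.11] q [ 0.3   0.91 -0.49  1.82  0.72  0.59  1.91]
```

Run:
```python
import numpy as np
C=np.array([.615,-.0012])
f=lambda a:C+.0702*np.array([np.cos(np.radians(a)),np.sin(np.radians(a))])
p=f(-123.4)
for d in range(3,25,3): print(-d,((f(-123.4-d)-p)*1000).round(1))
```

```text
-3 [-3.   2.1]
-6 [-5.9  4.4]
-9 [-8.7  6.8]
-12 [-11.3   9.3]
-15 [-13.9  12. ]
-18 [-16.2  14.8]
-21 [-18.4  17.7]
-24 [-20.5  20.8]
```

drive_tool(rows=[{"jaw": 5, "slide": [-3, 2.1, 0], "twist": -3}, {"jaw": 5, "slide": [-5.9, 4.4, 0], "twist": -6}, {"jaw": 5, "slide": [-8.7, 6.8, 0], "twist": -9}, {"jaw": 5, "slide": [-11.3, 9.3, 0], "twist": -12}, {"jaw": 5, "slide": [-13.9, 12, 0], "twist": -15}, {"jaw": 5, "slide": [-16.2, 14.8, 0], "twist": -18}, {"jaw": 5, "slide": [-16.2, 14.8, 0], "twist": -18}])

```text
clock: 12.68
tcp_pos: [0.5608, -0.0458, 0.064]
orientation: [-0.305, 0.31, 0.638, -0.636]
ft_force: [1.8, -3.0, -1.6]
opening: 0.0131
```

```bash
python3 rd.py 6
cat > arc.py <<'E'
import sys,numpy as np
from plant import telemetry
C=np.array([.615,-.0012]);p=telemetry.get_state()['tcp_pos'][:2];d=p-C;a=np.degrees(np.arctan2(d[1],d[0]));a=a if a<0 else a-360
print('at',a.round(1))
for k in map(float,sys.argv[1:]):
    b=np.radians(a-k);print(-k,((C+.070*np.array([np.cos(b),np.sin(b)])-p)*1000).round(1))
E
python3 arc.py 2 4 6 8 10 12 14 16
```

```text
t 12.93 P [ 0.5608 -0.0458  0.064 ] sd [0. 0. 0.] rad 0.0702 ang -140.5 jaw 128.6 open 0.0127
F [ 2.54 -3.28 -0.96] sd [0.6  0.3  0.45] Fresist 4.15 Frad 0.12 last [3.89 4.44 4.95] q [ 0.22  0.88 -0.38  1.88  0.65  0.5   1.63]
at -140.6
-2.0 [-1.4  2. ]
-4.0 [-2.9  4. ]
-6.0 [-4.2  6. ]
-8.0 [-5.6  8. ]
-10.0 [-6.8 10.2]
-12.0 [-8.  12.3]
-14.0 [-9.  14.5]
-16.0 [-10.1  16.7]
```

drive_tool(rows=[{"jaw": 5, "slide": [-2.9, 4, 0], "twist": -4}, {"jaw": 5, "slide": [-5.6, 8, 0], "twist": -8}, {"jaw": 5, "slide": [-5.6, 8, 0], "twist": -8}])

```text
clock: 13.18
tcp_pos: [0.555, -0.0376, 0.064]
orientation: [-0.348, 0.354, 0.615, -0.613]
ft_force: [1.2, -2.8, -0.1]
opening: 0.0131
```

```bash
python3 rd.py 5; python3 arc.py 3 6
```

```text
t 13.38 P [ 0.555  -0.0376  0.0639] sd [0. 0. 0.] rad 0.0702 ang -148.8 jaw 120.6 open 0.0131
F [ 1.2  -2.34  0.16] sd [0.38 0.47 0.22] Fresist 2.62 Frad 0.19 last [2.41 1.78 2.7 ] q [ 0.18  0.87 -0.34  1.9   0.6   0.47  1.52]
at -148.8
-3.0 [-1.6  3.3]
-6.0 [-3.3  6.6]
```

drive_tool(rows=[{"jaw": 5, "slide": [-1.6, 3.3, 0], "twist": -3}, {"jaw": 5, "slide": [-3.3, 6.6, 0], "twist": -6}, {"jaw": 5, "slide": [-3.3, 6.6, 0], "twist": -6}])

```text
clock: 13.63
tcp_pos: [0.5515, -0.0312, 0.0639]
orientation: [-0.379, 0.385, 0.596, -0.594]
ft_force: [1.3, -2.9, 0.0]
opening: 0.0132
```

```bash
python3 rd.py 5; python3 arc.py 3 6
```

```text
t 13.83 P [ 0.5515 -0.0313  0.0639] sd [0. 0. 0.] rad 0.0702 ang -154.7 jaw 114.7 open 0.013
F [ 1.43 -2.98  0.39] sd [0.22 0.55 0.31] Fresist 3.31 Frad -0.02 last [4.32 2.69 2.83] q [ 0.15  0.86 -0.31  1.91  0.57  0.45  1.43]
at -154.7
-3.0 [-1.3  3.4]
-6.0 [-2.6  6.9]
```

drive_tool(rows=[{"jaw": 5, "slide": [-1.3, 3.4, 0], "twist": -3}, {"jaw": 5, "slide": [-2.6, 6.9, 0], "twist": -6}, {"jaw": 5, "slide": [-2.6, 6.9, 0], "twist": -6}])

```text
clock: 14.08
tcp_pos: [0.5488, -0.0246, 0.0639]
orientation: [-0.41, 0.415, 0.575, -0.574]
ft_force: [1.4, -2.7, -0.2]
opening: 0.0125
```

```bash
python3 rd.py 5; python3 arc.py 3 6
```

```text
t 14.28 P [ 0.5488 -0.0245  0.0639] sd [0. 0. 0.] rad 0.0702 ang -160.6 jaw 108.8 open 0.0128
F [ 1.51 -2.86  1.2 ] sd [0.16 0.18 0.82] Fresist 3.2 Frad -0.48 last [3.09 3.53 3.12] q [ 0.12  0.86 -0.28  1.92  0.53  0.43  1.35]
at -160.6
-3.0 [-0.9  3.6]
-6.0 [-1.8  7.1]
```

drive_tool(rows=[{"jaw": 5, "slide": [-0.9, 3.6, 0], "twist": -3}, {"jaw": 5, "slide": [-1.8, 7.1, 0], "twist": -6}, {"jaw": 5, "slide": [-1.8, 7.1, 0], "twist": -6}])

```text
clock: 14.53
tcp_pos: [0.5467, -0.0175, 0.0639]
orientation: [-0.439, 0.444, 0.553, -0.552]
ft_force: [1.0, -3.2, 1.6]
opening: 0.0131
```

```bash
python3 rd.py 5; python3 arc.py 3 6
```

```text
t 14.73 P [ 0.5467 -0.0175  0.0639] sd [0. 0. 0.] rad 0.0702 ang -166.6 jaw 102.8 open 0.0128
F [ 0.4  -3.26  1.71] sd [0.43 0.24 0.23] Fresist 3.26 Frad 0.37 last [3.28 3.54 3.  ] q [ 0.09  0.85 -0.25  1.93  0.49  0.41  1.27]
at -166.6
-3.0 [-0.5  3.6]
-6.0 [-1.1  7.3]
```

drive_tool(rows=[{"jaw": 5, "slide": [-0.5, 3.6, 0], "twist": -3}, {"jaw": 5, "slide": [-1.1, 7.3, 0], "twist": -6}, {"jaw": 5, "slide": [-1.1, 7.3, 0], "twist": -6}])

```text
clock: 14.98
tcp_pos: [0.5454, -0.0108, 0.0639]
orientation: [0.467, -0.472, -0.528, 0.529]
ft_force: [0.5, -3.6, 2.0]
opening: 0.0128
```

```bash
python3 rd.py 5; python3 arc.py 3 6
```

```text
t 15.18 P [ 0.5454 -0.0108  0.0639] sd [0. 0. 0.] rad 0.0702 ang -172.2 jaw 96.9 open 0.0129
F [ 0.55 -4.37  2.33] sd [0.18 0.42 0.25] Fresist 4.41 Frad 0.05 last [4.73 4.55 4.78] q [ 0.06  0.85 -0.22  1.93  0.45  0.4   1.19]
at -172.2
-3.0 [-0.2  3.7]
-6.0 [-0.4  7.3]
```

drive_tool(rows=[{"jaw": 5, "slide": [-0.1, 1.8, 0], "twist": -1.5}, {"jaw": 5, "slide": [-0.2, 3.7, 0], "twist": -3}, {"jaw": 5, "slide": [-0.2, 3.7, 0], "twist": -3}])

```text
clock: 15.43
tcp_pos: [0.5451, -0.0085, 0.0638]
orientation: [0.481, -0.486, -0.515, 0.517]
ft_force: [0.9, -5.3, 2.0]
opening: 0.0129
```

```bash
python3 rd.py 5; python3 arc.py 1.5 3
```

```text
t 15.63 P [ 0.5451 -0.0085  0.0638] sd [0. 0. 0.] rad 0.0703 ang -174.0 jaw 93.8 open 0.0127
F [ 0.48 -6.21  2.22] sd [0.25 0.63 0.47] Fresist 6.23 Frad 0.17 last [6.8  6.58 6.74] q [ 0.05  0.85 -0.21  1.93  0.42  0.4   1.16]
at -174.0
-1.5 [0.1 1.9]
-3.0 [-0.   3.7]
```

drive_tool(rows=[{"jaw": 5, "slide": [0, 1.9, 0], "twist": -1.5}, {"jaw": 5, "slide": [0, 3.7, 0], "twist": -3}, {"jaw": 5, "slide": [0, 5, 0], "twist": -4}, {"jaw": 5, "slide": [0, 5, 0], "twist": -4}])

```text
clock: 15.97
tcp_pos: [0.5449, -0.0059, 0.0638]
orientation: [-0.499, 0.505, 0.497, -0.5]
ft_force: [0.8, -8.1, 3.5]
opening: 0.013
```

```bash
python3 rd.py 6; python3 arc.py 1.5 3
```

```text
t 16.22 P [ 0.5449 -0.0059  0.0638] sd [0. 0. 0.] rad 0.0703 ang -176.2 jaw 89.7 open 0.0127
F [ 0.58 -7.94  2.56] sd [0.36 0.36 0.49] Fresist 7.96 Frad -0.05 last [8.38 7.74 8.19] q [ 0.03  0.85 -0.19  1.93  0.4   0.39  1.1 ]
at -176.2
-1.5 [0.2 1.8]
-3.0 [0.1 3.7]
```

drive_tool(rows=[{"jaw": 5, "slide": [0.1, 2.5, 0], "twist": -1.5}, {"jaw": 5, "slide": [0.1, 4.5, 0], "twist": -3}, {"jaw": 5, "slide": [0.1, 6.5, 0], "twist": -4}, {"jaw": 5, "slide": [0.1, 7.5, 0], "twist": -4}, {"jaw": 5, "slide": [0.1, 7.5, 0], "twist": -4}])

```text
clock: 16.63
tcp_pos: [0.5447, -0.0019, 0.0638]
orientation: [-0.515, 0.523, 0.477, -0.483]
ft_force: [1.4, -9.5, 2.5]
opening: 0.0131
```

```bash
python3 rd.py 8; python3 arc.py 1.5 3
```

```text
t 16.98 P [ 0.5447 -0.0019  0.0638] sd [0. 0. 0.] rad 0.0703 ang -179.4 jaw 85.5 open 0.013
F [ 0.86 -9.76  3.06] sd [0.5  0.48 0.45] Fresist 9.77 Frad -0.76 last [10.38  9.41 10.44] q [ 0.01  0.85 -0.16  1.93  0.36  0.39  1.05]
at -179.4
-1.5 [0.3 1.8]
-3.0 [0.4 3.7]
```

drive_tool(rows=[{"jaw": 5, "slide": [0.2, 3, 0], "twist": -0.5}, {"jaw": 5, "slide": [0.2, 4.5, 0], "twist": -1}, {"jaw": 5, "slide": [0.2, 4.5, 0], "twist": -1}, {"jaw": 5, "slide": [0.2, 4.5, 0], "twist": -1}])

```text
clock: 17.32
tcp_pos: [0.5447, -0.001, 0.0638]
orientation: [-0.52, 0.529, 0.471, -0.479]
ft_force: [0.6, -10.3, 2.8]
opening: 0.013
```

```bash
python3 rd.py 8
```

```text
t 17.67 P [ 0.5447 -0.001   0.0638] sd [0. 0. 0.] rad 0.0703 ang 179.9 jaw 84.3 open 0.0128
F [  0.66 -10.34   2.83] sd [0.54 0.41 0.28] Fresist 10.34 Frad -0.69 last [ 9.68 10.24 10.56] q [-0.    0.85 -0.16  1.93  0.36  0.39  1.04]
```

drive_tool(rows=[{"jaw": 5, "slide": [0, 0.5, 0], "twist": 0}, {"jaw": 50, "slide": [0, 0.5, 0], "twist": 0}, {"jaw": 50, "slide": [0, 0.5, 0], "twist": 0}, {"jaw": 50, "slide": [0, 0.5, 0], "twist": 0}, {"jaw": 50, "slide": [0, 0.5, 0], "twist": 0}, {"jaw": 50, "slide": [0, 0.5, 0], "twist": 0}])

```text
clock: 18.17
tcp_pos: [0.5445, 0.0004, 0.0637]
orientation: [-0.52, 0.528, 0.471, -0.479]
ft_force: [-0.3, -0.4, -0.1]
opening: 0.0429
```

drive_tool(rows=[{"jaw": 50, "slide": [0, 0, 30], "twist": 0}, {"jaw": 50, "slide": [0, 0, 60], "twist": 0}, {"jaw": 50, "slide": [0, 0, 90], "twist": 0}, {"jaw": 50, "slide": [-10, -30, 110], "twist": 0}, {"jaw": 50, "slide": [-30, -60, 110], "twist": 0}, {"jaw": 50, "slide": [-50, -90, 110], "twist": 0}, {"jaw": 50, "slide": [-70, -120, 110], "twist": 0}, {"jaw": 50, "slide": [-80, -150, 110], "twist": 0}, {"jaw": 50, "slide": [-90, -180, 110], "twist": 0}, {"jaw": 50, "slide": [-90, -180, 110], "twist": 0}])

```text
clock: 19.0
tcp_pos: [0.4507, -0.1869, 0.1735]
orientation: [-0.522, 0.531, 0.466, -0.478]
ft_force: [-0.7, -0.4, -0.0]
opening: 0.0426
```

```bash
python3 look.py l9
python3 - <<'E'
from h import *
t=avg('top',3);im=t['avg']
c=cv2.resize(im[177:232,252:312][:,:,::-1],None,fx=10,fy=10,interpolation=cv2.INTER_CUBIC);cv2.imwrite('pics/l9z.png',c.clip(0,255).astype(np.uint8))
pt,n=blob(im,'orange',(265,200,300,235));p=atz(t,pt,.093);d=p[:2]-[.6142,-.0012];print('peg',pt,n,p,np.hypot(*d),np.degrees(np.arctan2(d[1],d[0])))
for q,z in(('jar_center',.042),('tape_center',.03),('tub',0),('flask_center',.08),('pointer_tip',.068)):
    for d in spotter.pinpoint(q,'top')[:2]: print(q,d['confidence'],np.round(atz(t,d['pixel'],z),3))
E
```

```text
[ 0.4507 -0.1869  0.1735] tilt [-0.004 -0.021 -1.   ] jaw ang 83.8 F [-0.68 -0.4  -0.02] T [-0.    0.05  0.03] q7 [ 0.46  0.61 -0.27  2.03  0.35  0.54  1.39] t 19.0
peg [280.15470657 230.45293434] 39 [ 0.54335647 -0.00342301  0.093     ] 0.0708783951894176 -178.20269422689583
jar_center 0.61 [ 0.661 -0.336  0.042]
tape_center 0.68 [ 0.659 -0.024  0.03 ]
tub 0.63 [0.495 0.339 0.   ]
flask_center 0.89 [0.676 0.335 0.08 ]
pointer_tip 0.89 [ 0.654 -0.024  0.068]
pointer_tip 0.6 [0.648 0.163 0.068]
```

View pics/l9z.png

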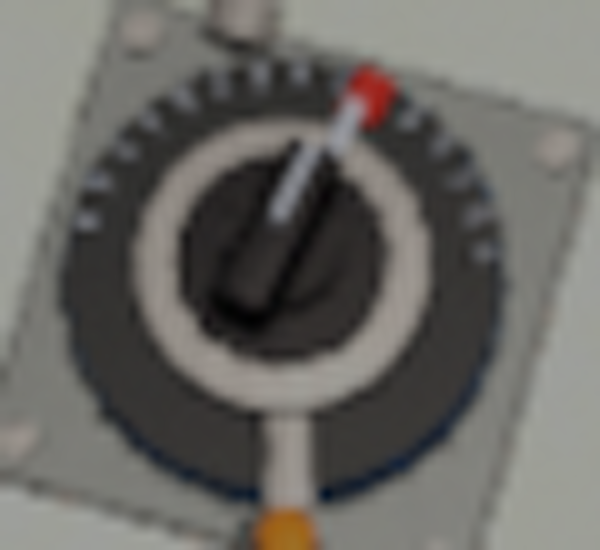

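View pics/l9.png

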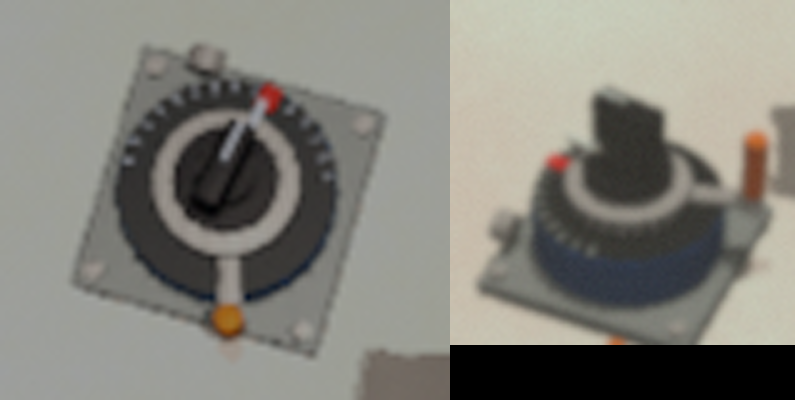

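Run:
```python
from h import *
for c in('top','side'):
    s=avg(c,4);im=s['avg']
    box=(265,205,300,240) if c=='top' else (270,195,300,235)
    print(c,blob(im,'orange',box), telemetry.get_state()['clock'])
    for a in(-175,-178.2,-180,-181):
        e=np.array([np.cos(np.radians(a)),np.sin(np.radians(a))])
        for C in((.6142,-.0012),): print(a,proj(s,[*(C+.07*e),.093]).round(2),proj(s,[*(C+.07*e),.073]).round(2))
    e=np.array([np.cos(np.radians(-123.4)),np.sin(np.radians(-123.4))]);print('start',proj(s,[*(np.array([.6142,-.0012])+.07*e),.093]).round(2),proj(s,[*(np.array([.6142,-.0012])+.07*e),.073]).round(2))
a=cv2.imread('pics/avg_top.png')[:,:,::-1].astype(float);b=cv2.imread('pics/avg_side.png')[:,:,::-1].astype(float)
print('start blobs',blob(a,'orange',(290,205,315,235)),blob(b,'orange',(270,195,300,235)))
```

```text
top (array([280.16272222, 230.45577489]), np.int64(38)) 19.8
-175 [281.84 229.98] [282.02 230.87]
-178.2 [280.15 230.07] [280.37 230.95]
-180 [279.19 230.08] [279.43 230.96]
-181 [278.66 230.07] [278.91 230.95]
start [304.58 216.71] [304.28 217.86]
side (array([294.34550147, 224.80958702]), np.int64(98)) 20.0
-175 [294.89 219.42] [294.49 226.77]
-178.2 [294.82 220.61] [294.41 227.95]
-180 [294.73 221.27] [294.33 228.62]
-181 [294.67 221.64] [294.26 228.99]
start [283.   203.07] [282.75 210.3 ]
start blobs (array([304.33442623, 216.85355191]), np.int64(35)) (array([282.29075805, 207.22810661]), np.int64(101))
```

Run:
```python
from h import *
s=snap('side')
for q,z in(('jar_center',.042),('tape_center',.03),('tub',0),('flask_center',.08)):
    for d in spotter.pinpoint(q,'side')[:1]: print(q,d['confidence'],np.round(atz(s,d['pixel'],z),3))
print(telemetry.get_state()['ft_force'],telemetry.get_state()['dq'].round(3))
print(r.finish_job())
```

```text
jar_center 0.88 [ 0.654 -0.319  0.042]
tape_center 0.88 [ 0.483 -0.314  0.03 ]
flask_center 0.6 [0.668 0.334 0.08 ]
[-0.95650103 -0.54223725  0.20082772] [ 0.001  0.002 -0.001  0.    -0.     0.    -0.002]
the job is handed in; nothing more can be done
None
```

I set the pointer on the red mark, tightened the lock ring to about 10 N at the peg, let go of both, and handed the job in at about 20 s. `finish_job` reports no verdict.

- **Knob:** I turned it about 73° clockwise and released it. Top views after release, and again after tightening the ring, show the pointer tip over the middle of the mark's inner edge. My estimate is within about 1 mm.
- **Lock ring:** Resistance began to climb after about 0.85 rad. I stopped at a measured 10.3 N at the peg, inside the 9 to 13 N range, then released and backed away.
- **After release:** Both cameras put the peg about 2° short of where the gripper last held it. That is either easing back or give in the fingers, and the top view showed no further creep over the next second. I estimate 8 to 11 N on the clamp shoe, against the 6 N needed. That comes from the angle; I could not measure it directly.
- **Bystanders:** Jar and bottle read within about 10 mm of their starting positions in both cameras.
    - **Tub:** it read unmoved from the top, but the last side view missed it.
    - **Tape measure:** the checks disagreed. The top camera's only report was a false hit on the regulator. The side camera read it 20 mm from its first reading, probably because the arm partly hid it. I didn't check that picture, but the arm stayed more than 0.1 m away from it.
- **At hand-in:** The arm was stationary and clear of everything, with the wrist force at noise level.

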